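# Centre a filled bun on the decorating turntable and check that it runs true

### The arm

A 6-joint arm with a two-finger parallel gripper is mounted at the origin on a cart in front of the work surface, level with it; the furniture and walls round the work are solid. World frame = base frame: x ahead of the robot, y to its left, z up, the work surface at z = 0. Lengths are in m, angles in degrees, forces in N, time in s.
With the tool pointing down it reaches from about 0.25 to 0.725 m from the base axis. Payload 9.7 kg.
Tool frame: the origin (TCP) lies on the centre line of the jaws, within the pads' length; the fingertips stand 22 mm ahead of it and the grasp point (between the pads) lies 3 mm ahead of it; z points along the fingers, y is the direction in which the jaws open and shut (so a half turn about z gives the same grasp; the last joint's range is limited). The gripper opens to 85 mm and grips with 20 to 120 N. Pads are 22 mm wide; open, the fingers measure 114 mm over their backs; the gripper's body (76 mm by 85 mm) begins 54 mm behind the grasp point. The pads swing forward as they close: fully open they stand 13 mm farther back than shut.
Start: joints at [-73.396, 4.979, 10.078, 95.1, 0, 90], TCP at [0.157, -0.527, 0.253] pointing down, gripper open.
Joint ranges: [-179.16, 179.16], [-48.56, 103.87], [-65.8, 70.77], [-126.05, 130.52], [-82.76, 87.17], [-180, 180]. Speed limits (degrees/s): [127.2, 127.2, 147.25, 180, 180, 180].

### API

Orientations are given as [roll, pitch, yaw] about the fixed x, y, z axes, in that order (R = Rz(yaw) Ry(pitch) Rx(roll)).
In Python, from workcell import get_obs, camera, camera_params, job_done gives the robot as it stands.
- The arm moves only by the tool servo_tool, never from a script. Its argument "steps" is a list of rows, each an object of numbers: "x", "y", "z": the shift along the world's x, y, z in mm; "yaw": the turn about the world's z in degrees. A call has 1 to 12 rows; each row is the pose to reach, as a shift and turn from the pose measured when the call began; what a row does not reach only later rows make up. A row lasts 1/8 s, in which the tool goes at most 62.5 mm and 10.7 degrees, less where a joint would pass 70% of its speed; a pose out of reach is approached as far as the arm can. A call with a gripper value outside its range is refused whole. "grip" is the finger opening in mm, from 0 to 85.4, set as the call begins (left out, the last holds). The fingers move at their own pace and stop on an object; "grip_force" is the grip in N (left out, the last holds). Time passes only in rows, so rows that repeat a pose let the fingers close. It gives the time, the measured TCP pose, the force and the opening at its end, in the units of the state.
- get_obs(): the state, without advancing time (a new reading comes with each control period).
- camera(name): name is "scene" or "top"; returns (picture, depth): 420x560x3 uint8, red, green, blue; 420x560 float32, m along the optical axis (not along the pixel's ray), 0 where there is no reading.
- camera_params(name): a dict with "intrinsics" (3x3 intrinsics, pixels), "rvec" (rotation vector, rad) and "tvec" (3), from world to camera coordinates, as OpenCV has them. Camera axes: x right, y down, z forward; pixel columns grow to the right and rows downward; lengths in m; the calibration is good to about 2 mm. A picture is of the moment at which its call begins. camera_params takes no time and is no camera call.
- job_done(): hands the job in, once; it reports no verdict.
The state is a dict: "time": time; "q": joint angles; "qd": joint speeds; "joint_efforts": joint torques, N m; "ee_pos": TCP position; "tcp_rot": TCP orientation; "wrist_force": force on the tool from outside, world axes, zero at the start; "torque": the same for the moment, N m; "opening": finger opening in m.
Only numpy, scipy, OpenCV 4.12 (cv2) and the standard library are available. Lean on these libraries where they do the work, as an engineer would, in place of code of your own. Each camera call takes 0.05 s, during which the arm holds its last target.

### The job

The filled bun was set down off-centre on the small turntable, and its lid only lies loosely on the base. Nudge it with light taps of the fingertips (best low on the base, so the lid stays put) until base and lid sit centred on the disc; only then, with a fingertip on the disc's rim, turn the disc about a quarter turn either way to check that the bun runs true, and leave it so. Never grip, lift, topple or hit the bun hard, keep its lid on squarely, and leave everything else where it stands.

Things in the scene. Friction and masses are not known exactly. Their poses are not given: they have to be found in the camera images.
- turntable_centre (a point): the centre of the upper face of the turntable's disc, 78 mm above the work surface, on the vertical axis it turns about. The disc is plain aluminium, 140 mm in diameter and 9 mm thick at the rim, with faint concentric rings and 12 dividing marks; below it a narrow column on a round white foot 112 mm across, which stays put.
- turntable_disc (a joint): turn of the disc about the vertical axis, rad, growing anticlockwise from above; no end stops within a turn either way. Stiffly greased: about 0.04 N m turns it, it stays where it is left, and light taps on the bun hardly turn it. A fingertip pressed on the rim with a few newtons (friction about 0.6) drags it round.
- turntable_mark (a point): a point on the long zero mark of the disc, on the upper face, 64 mm from the axis; it goes round with the disc.
- bun_base: lower half of the filled bun, 95 x 96 mm and 21 mm high, roughly round, brown crust with cream on top, lying flat and loose on the disc; origin at the centre of its underside, z up. Widest (radius 46 to 50 mm) about 10 to 18 mm above the disc; its foot is about 60 mm across. About 30 g.
- bun_lid: upper part of the filled bun: a smooth, domed, golden bun, 88 x 88 mm and 44 mm high, lying loose on the base so that the whole stands 65 mm above the disc (mind the gripper's body above it when the fingertips are down at the disc); origin at the centre of its underside, z up. Widest (radius 43 to 47 mm) about 30 to 38 mm above the disc, a few mm inside the base's edge, so that an upright finger meets the base first. About 75 g; sliding friction of both about 0.6.
- nozzle: bystander: steel piping nozzle, 27 mm wide, 40 mm high, standing on the table; origin at the centre of its underside
- shaker: bystander: round spice shaker with a black cap, 45 mm wide, 105 mm high; origin at the centre of its underside
- cutter: bystander: steel ring cutter, 52 mm wide, 34 mm high; origin at the centre of its underside
- tub: bystander: small tub with a foil top, 72 mm wide, 71 mm high; origin at the centre of its underside

How it is judged:
By the outcome, as a careful person would: the job done as asked, in the order asked, and still so for the second after the job is handed in, with the robot touching nothing.
It also fails if it takes over 64 s, if anything falls off the work surface, if the arm or the gripper's body presses on something with over 40 N, if the wrist force passes 120 N, or if a joint passes its speed limit or range.

## Working session

There is one attempt and no reset: what is moved stays moved. The work goes in short steps, Python scripts to look and compute and a tool call to move; the robot and the scene stay as the last step left them, time stands still between calls to the robot, and variables do not carry over. Pictures are saved under pics/ and viewed, and the job is handed in when it is done.

Besides the shell and the picture viewer there is one more tool, called after "Call:" as name(argument=value, ...), one argument or row to a line, values as JSON. servo_tool: Moves the arm, as the interface text tells. Its arguments: {"type":"object","properties":{"steps":{"type":"array"},"grip":{"type":"number"},"grip_force":{"type":"number"}},"required":["steps"]}

```bash
ls; mkdir -p pics; python3 - <<'E'
from workcell import *
import cv2,numpy as np
o=get_obs();print(o)
for n in("scene","top"):
    p,d=camera(n);cv2.imwrite(f"pics/{n}0.png",p[:,:,::-1]);np.savez(f"{n}0.npz",p=p,d=d)
    c=camera_params(n);print(n,c);R,_=cv2.Rodrigues(np.array(c["rvec"]));print(-R.T@np.array(c["tvec"]).ravel())
E
```

```text
pics
{'time': 0.0, 'q': array([-7.33961289e+01,  5.01057477e+00,  1.00329581e+01,  9.50995889e+01,
       -1.82860948e-03,  9.00020727e+01]), 'qd': array([ 0.01040847, -0.09163331, -0.01263387, -0.09080107, -0.00080049,
       -0.02601103]), 'joint_efforts': array([ 1.42107842e-04, -5.20384026e+01,  4.64805150e+01,  1.60335976e-02,
       -1.79131700e-05, -5.14099909e-06]), 'ee_pos': array([ 0.15709624, -0.52686821,  0.2525747 ]), 'tcp_rot': array([-1.79922795e+02,  1.83140073e-03,  1.66018009e+01]), 'wrist_force': array([-0.17985909,  0.20067869, -0.32420145]), 'torque': array([-0.00043773, -0.04898458,  0.01195696]), 'opening': 0.08521409374504259}
scene {'intrinsics': array([[490.69317024,   0.        , 290.4007357 ],
       [  0.        , 490.69317024, 211.93939432],
       [  0.        ,   0.        ,   1.        ]]), 'rvec': array([ 2.31624655, -0.54558902,  0.20829437]), 'tvec': array([-0.58304576,  0.0715024 ,  1.04752579])}
[ 0.22910445 -0.87079185  0.79473136]
top {'intrinsics': array([[478.61820668,   0.        , 283.23222978],
       [  0.        , 478.61820668, 208.4881799 ],
       [  0.        ,   0.        ,   1.        ]]), 'rvec': array([ 2.14119903, -2.15426086,  0.1953154 ]), 'tvec': array([-0.27249395,  0.55516964,  0.9911309 ])}
[ 0.38806865 -0.25320395  1.07242586]
```

View pics/scene0.png

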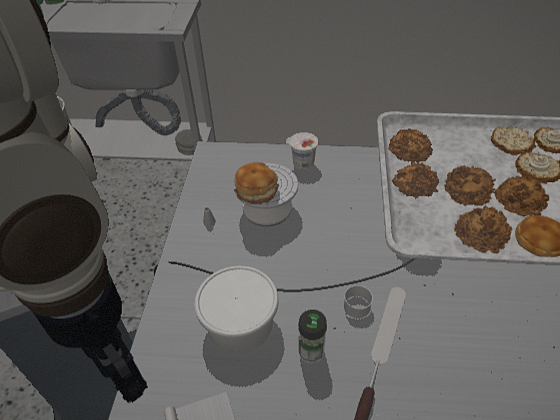

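View pics/top0.png

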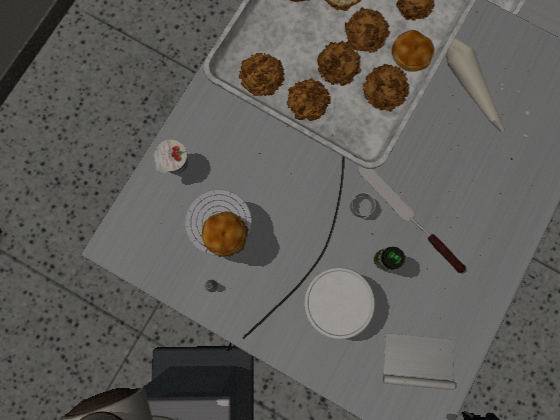

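The scene image shows the bun at about (256,182), towards the robot side of the disc. In the top view the disc is around (219,222) and the bun around (224,234). Next I measure both.

```bash
cat > h.py <<'E'
from workcell import *
import cv2,numpy as np
def cam(n):
    c=camera_params(n);R,_=cv2.Rodrigues(np.array(c["rvec"]));return np.array(c["intrinsics"]),R,np.array(c["tvec"]).ravel()
def ray(n,uv,z):
    K,R,t=cam(n);uv=np.atleast_2d(uv).astype(float);d=np.c_[uv,np.ones(len(uv))]@np.linalg.inv(K).T@R
    C=-R.T@t;s=(z-C[2])/d[:,2];return C+s[:,None]*d
def proj(n,P):
    K,R,t=cam(n);q=(np.atleast_2d(P)@R.T+t)@K.T;return q[:,:2]/q[:,2:]
def cloud(n,d):
    K,R,t=cam(n);h,w=d.shape;u,v=np.meshgrid(np.arange(w),np.arange(h))
    p=np.stack([(u-K[0,2])/K[0,0]*d,(v-K[1,2])/K[1,1]*d,d],-1);return (p-t)@R
def crop(p,f,x0,y0,x1,y1,k=6):
    cv2.imwrite(f,cv2.resize(p[y0:y1,x0:x1,::-1],None,fx=k,fy=k,interpolation=cv2.INTER_CUBIC))
def circ(P):
    A=np.c_[2*P[:,:2],np.ones(len(P))];b=(P[:,:2]**2).sum(1)
    s=np.linalg.lstsq(A,b,rcond=None)[0];return s[:2],np.sqrt(s[2]+s[:2]@s[:2])
E
python3 - <<'E'
from h import *
T=np.load("top0.npz");S=np.load("scene0.npz")
crop(T['p'],"pics/t0c.png",175,180,265,300)
crop(S['p'],"pics/s0c.png",195,130,325,230)
for n,D in(("top",T),("scene",S)):
    P=cloud(n,D['d']);z=P[...,2]
    g=ray("top",[[219,222]],.078)[0]
    near=(np.hypot(P[...,0]-g[0],P[...,1]-g[1])<.13)&(D['d']>0)
    hsv=cv2.cvtColor(D['p'],cv2.COLOR_RGB2HSV)
    br=(hsv[...,1]>90)
    disc=near&(z>.07)&(z<.086)&~br
    bun=near&(z>.084)
    print(n,g,"disc z",np.median(z[disc]),disc.sum(),"bun",bun.sum(),"max",np.percentile(z[bun],99))
    cs,_=cv2.findContours(disc.astype(np.uint8),cv2.RETR_EXTERNAL,cv2.CHAIN_APPROX_NONE)
    print(P[disc][:,:2].min(0),P[disc][:,:2].max(0))
    print("bun ext",P[bun][:,:2].min(0),P[bun][:,:2].max(0),P[bun].mean(0))
E
```

```text
top [ 0.52055307 -0.14071638  0.078     ] disc z 0.07691293524473461 1907 bun 1613 max 0.1414778896470189
[ 0.45193755 -0.20759135] [ 0.5917655  -0.06974863]
bun ext [ 0.44863016 -0.20217117] [ 0.53858771 -0.11089898] [ 0.49052183 -0.15743739  0.12722709]
scene [ 0.52055307 -0.14071638  0.078     ] disc z 0.07933764651610552 941 bun 1479 max 0.1430500584113575
[ 0.45219149 -0.21184445] [ 0.59148653 -0.07884036]
bun ext [ 0.44771662 -0.20482772] [ 0.53809157 -0.11532826] [ 0.4869352  -0.17318586  0.12122977]
```

```bash
ls pics
```

```text
s0c.png
scene0.png
t0c.png
top0.png
```

View pics/t0c.png

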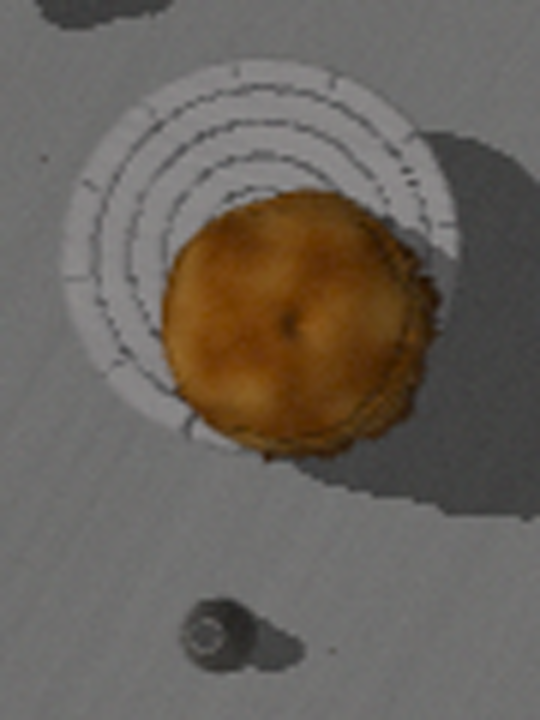

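View pics/s0c.png

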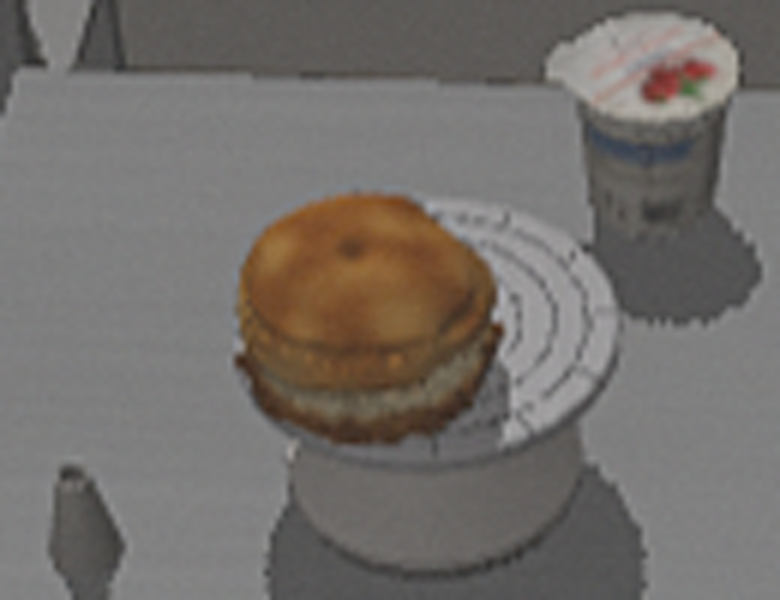

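```bash
cat >> h.py <<'E'
from scipy.optimize import least_squares
def fitr(P,r=None,c0=None):
    P=P[:,:2]
    if c0 is None: c0=P.mean(0)
    if r: f=lambda s:np.hypot(P[:,0]-s[0],P[:,1]-s[1])-r; x0=c0
    else: f=lambda s:np.hypot(P[:,0]-s[0],P[:,1]-s[1])-s[2]; x0=[*c0,.047]
    q=least_squares(f,x0,loss='soft_l1',f_scale=.0015);return q.x,np.std(f(q.x)),len(P)
def measure(n,p,d,g=np.array([.521,-.140]),verb=True):
    P=cloud(n,d);z=P[...,2];hsv=cv2.cvtColor(p,cv2.COLOR_RGB2HSV)
    near=(np.hypot(P[...,0]-g[0],P[...,1]-g[1])<.11)&(d>0)
    br=hsv[...,1]>90
    out={}
    # disc rim
    m=(near&(z>.066)).astype(np.uint8);m=cv2.morphologyEx(m,cv2.MORPH_OPEN,np.ones((3,3)))
    cs,_=cv2.findContours(m,cv2.RETR_EXTERNAL,cv2.CHAIN_APPROX_NONE);c=max(cs,key=cv2.contourArea)[:,0]
    e=ray(n,c,.078);k=np.array([not br[max(0,v-3):v+4,max(0,u-3):u+4].any() for u,v in c])
    k&=abs(np.hypot(e[:,0]-g[0],e[:,1]-g[1])-.07)<.012
    out['disc']=fitr(e[k],.070,g)
    bun=near&br&(z>.082)
    out['cen']=P[bun&(z>.105)].mean(0)
    for nm,a,b in(('lid',.106,.118),('lidhi',.122,.130),('base',.088,.096)):
        s=P[bun&(z>a)&(z<b)]
        if len(s)>10: out[nm]=fitr(s,None,g); out[nm+'_f']=fitr(s,{'lid':.0445,'base':.0478}.get(nm),g)
    # silhouette of bun by colour
    m=(cv2.morphologyEx((br&near&(z>.08)).astype(np.uint8),cv2.MORPH_OPEN,np.ones((3,3))))
    if verb:
        for k,v in out.items(): print(n,k,v)
    return out,m
E
python3 - <<'E'
from h import *
for n in("top","scene"):
    D=np.load(n+"0.npz");o,m=measure(n,D['p'],D['d'])
    P=cloud(n,D['d']);z=P[...,2]
    # apex profile
    for a in np.arange(.08,.146,.006):
        s=P[(m>0)&(z>a)&(z<a+.006)]
        if len(s)>8:print(n,round(a,3),len(s),s.min(0)[:2].round(4),s.max(0)[:2].round(4),fitr(s)[0].round(4))
    # other objects
    K=(z>.02)&(z<.2)&(D['d']>0)&(P[...,0]>.25)&(P[...,0]<.75)
    nn,l,st,ce=cv2.connectedComponentsWithStats(K.astype(np.uint8))
    for i in range(1,nn):
        if st[i,4]>25:print(i,st[i],P[l==i].min(0).round(3),P[l==i].max(0).round(3))
E
```

```text
top disc (array([ 0.52008613, -0.13985774]), np.float64(0.0009611240982626409), 133)
top cen [ 0.491141   -0.15547904  0.12964931]
top lid (array([ 0.49328806, -0.15320124,  0.04242231]), np.float64(0.0015234289332843993), 168)
top lid_f (array([ 0.49421601, -0.15162794]), np.float64(0.0019211532582459818), 168)
top lidhi (array([ 0.4928234 , -0.15155719,  0.03593765]), np.float64(0.0029043097949600343), 404)
top lidhi_f (array([ 0.4928234 , -0.15155719,  0.03593765]), np.float64(0.0029043097949600343), 404)
top base (array([ 0.4942277 , -0.15390199,  0.04461139]), np.float64(0.0013981550573712225), 63)
top base_f (array([ 0.49589122, -0.15057364]), np.float64(0.0015652823795239954), 63)
top 0.086 25 [ 0.4509 -0.1999] [ 0.5125 -0.1451] [ 0.4946 -0.1538  0.0445]
top 0.092 45 [ 0.4507 -0.2001] [ 0.5201 -0.1436] [ 0.4935 -0.1549  0.0438]
top 0.104 11 [ 0.4497 -0.1969] [ 0.5185 -0.116 ] [ 0.494  -0.1529  0.0443]
top 0.11 92 [ 0.4495 -0.1973] [ 0.5361 -0.1109] [ 0.4934 -0.1533  0.0428]
top 0.116 164 [ 0.4512 -0.1974] [ 0.5357 -0.1116] [ 0.4935 -0.1527  0.041 ]
top 0.122 276 [ 0.4528 -0.19
[... 2061 characters left out ...]
 0.5206 -0.1254] [ 0.4908 -0.1535  0.024 ]
scene 0.14 152 [ 0.4689 -0.177 ] [ 0.5101 -0.134 ] [ 0.4896 -0.1567  0.0136]
1 [285 132  34  33 764] [ 0.629 -0.07   0.02 ] [0.704 0.    0.076]
3 [ 379  150  109  112 5024] [ 0.619 -0.551  0.122] [ 0.75  -0.223  0.164]
4 [ 234  162   64   55 2562] [ 0.448 -0.212  0.02 ] [ 0.591 -0.079  0.146]
7 [204 207   9  12  87] [ 0.38  -0.129  0.02 ] [ 0.399 -0.109  0.043]
12 [ 195  266   84   83 5368] [ 0.281 -0.464  0.02 ] [ 0.426 -0.318  0.088]
13 [344 285  29  28 282] [ 0.539 -0.483  0.02 ] [ 0.592 -0.429  0.038]
14 [ 298  309   29   51 1218] [ 0.42  -0.525  0.02 ] [ 0.465 -0.479  0.11 ]
15 [356 387  18  33 283] [ 0.45  -0.648  0.02 ] [ 0.497 -0.606  0.027]
```

The disc centre is near (0.5205, -0.141) and the bun near (0.494, -0.153). The bun therefore sits about 29 mm off, along roughly 205°. I'll stage the fingers behind it, slightly spread so they form a cradle, with the tool's x-axis along the push.

Call:
servo_tool(
  steps=[
    {"x":20,"y":25,"yaw":1},
    {"x":52,"y":66,"yaw":2},
    {"x":86,"y":110,"yaw":3},
    {"x":120,"y":153,"yaw":4},
    {"x":154,"y":196,"yaw":5},
    {"x":188,"y":240,"yaw":6,"z":-20},
    {"x":222,"y":283,"yaw":7,"z":-50},
    {"x":250,"y":320,"yaw":8,"z":-80},
    {"x":263,"y":337,"yaw":8.4,"z":-105},
    {"x":267,"y":342,"yaw":8.4,"z":-120},
    {"x":267,"y":342,"yaw":8.4,"z":-120},
  ],
  grip=30,
)

```text
schema error: expected keys x, y, z, yaw
```

```bash
cat > look.py <<'E'
from h import *
import sys
i=sys.argv[1]
ns=sys.argv[2].split(',') if len(sys.argv)>2 else ["top","scene"]
for n in ns:
    p,d=camera(n);np.savez(f"{n}{i}.npz",p=p,d=d)
    if n=="top":crop(p,f"pics/t{i}.png",165,170,275,300,4)
    else:crop(p,f"pics/s{i}.png",190,100,330,240,4)
    try: measure(n,p,d)
    except Exception as e: print(e)
o=get_obs();print(o['time'],o['ee_pos'],o['tcp_rot'],o['wrist_force'],o['opening'])
E
python3 look.py 1
```

```text
top disc (array([ 0.52008302, -0.13998729]), np.float64(0.0013829234409270098), 139)
top cen [ 0.49116177 -0.15551885  0.12960142]
top lid (array([ 0.49329877, -0.15308374,  0.04243591]), np.float64(0.0015571688001022655), 171)
top lid_f (array([ 0.49414947, -0.15133599]), np.float64(0.0019612534505367442), 171)
top lidhi (array([ 0.49277146, -0.15170379,  0.03589008]), np.float64(0.0027482103035486273), 383)
top lidhi_f (array([ 0.49277146, -0.15170379,  0.03589008]), np.float64(0.0027482103035486273), 383)
top base (array([ 0.49372076, -0.15436845,  0.04413892]), np.float64(0.0013322050286554042), 67)
top base_f (array([ 0.4956367 , -0.15057956]), np.float64(0.0015412004932232836), 67)
scene disc (array([ 0.52060524, -0.1428771 ]), np.float64(0.0013044673221554934), 87)
scene cen [ 0.48685436 -0.1706194   0.12988708]
scene lid (array([ 0.49388424, -0.15564007,  0.04282669]), np.float64(0.0013983463024298676), 134)
scene lid_f (array([ 0.49487533, -0.15394206]), np.float64(0.0014508606381375196), 134)
scene lidhi (array([ 0.49417885, -0.15357884,  0.03838984]), np.float64(0.002573018036258031), 225)
scene lidhi_f (array([ 0.49417885, -0.15357884,  0.03838984]), np.float64(0.002573018036258031), 225)
scene base (array([ 0.4934825 , -0.15762699,  0.04217645]), np.float64(0.0026130483256080225), 120)
scene base_f (array([ 0.49666276, -0.15183091]), np.float64(0.003134804134364893), 120)
0.2 [ 0.15715344 -0.52693784  0.25283465] [-1.79950550e+02  4.72784086e-04  1.66045303e+01] [ 0.52739093 -0.00616272 -0.73023841] 0.08561220495287018
```

All four keys are required in every row.

Call:
servo_tool(
  steps=[
    {"x":20,"y":25,"z":0,"yaw":1},
    {"x":52,"y":66,"z":0,"yaw":2},
    {"x":86,"y":110,"z":0,"yaw":3},
    {"x":120,"y":153,"z":0,"yaw":4},
    {"x":154,"y":196,"z":0,"yaw":5},
    {"x":188,"y":240,"yaw":6,"z":-20},
    {"x":222,"y":283,"yaw":7,"z":-50},
    {"x":250,"y":320,"yaw":8,"z":-80},
    {"x":263,"y":337,"yaw":8.4,"z":-105},
    {"x":267,"y":342,"yaw":8.4,"z":-120},
    {"x":267,"y":342,"yaw":8.4,"z":-120},
  ],
  grip=30,
)

```text
time: 1.58
ee_pos: [0.4236, -0.185, 0.1321]
tcp_rot: [-179.9, 0.1, 25.0]
wrist_force: [-0.3, 0.3, 0.2]
opening: 0.03
```

```bash
python3 look.py 2
```

```text
top disc (array([ 0.52020677, -0.13779403]), np.float64(0.003257782788264877), 91)
top cen [ 0.48602189 -0.15619002  0.37939096]
top lid (array([ 0.50995074, -0.15985955,  0.02597522]), np.float64(0.0009381987784535587), 13)
top lid_f (array([ 0.49247931, -0.15300714]), np.float64(0.0009577750728695184), 13)
scene disc (array([ 0.52074425, -0.14268007]), np.float64(0.0011798845438705618), 86)
scene cen [ 0.49754291 -0.17534675  0.12952762]
scene lid (array([ 0.49367387, -0.15551605,  0.04281428]), np.float64(0.0017029237375194546), 102)
scene lid_f (array([ 0.49408671, -0.15366091]), np.float64(0.0017495657412737603), 102)
scene lidhi (array([ 0.49344169, -0.15212061,  0.0396424 ]), np.float64(0.002636940394838056), 140)
scene lidhi_f (array([ 0.49344169, -0.15212061,  0.0396424 ]), np.float64(0.002636940394838056), 140)
scene base (array([ 0.49405959, -0.15723644,  0.0422279 ]), np.float64(0.0050722552077966864), 99)
scene base_f (array([ 0.49435477, -0.1510257 ]), np.float64(0.005092343246736124), 99)
1.675 [ 0.42398675 -0.18576356  0.13370213] [-1.79995885e+02 -2.15217654e-02  2.49447609e+01] [ 0.20159248 -0.35876892  1.07749934] 0.02966842708467802
```

View pics/s2.png

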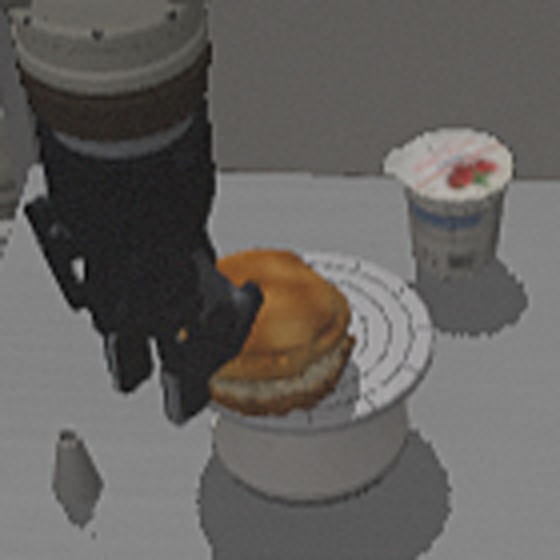

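View pics/t2.png

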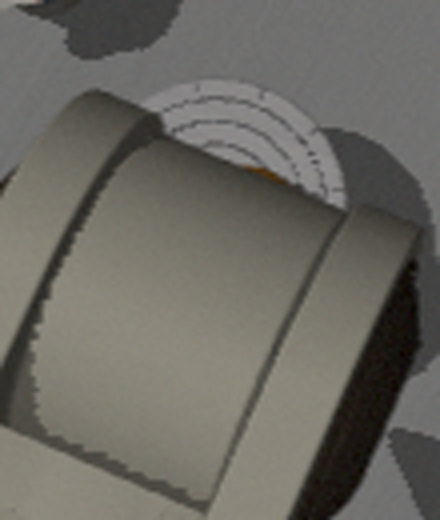

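The scene picture shows both fingertips clear of the bun, at about (222,197) and (236,205). I'll check the tip height with depth. The top view is blocked by the wrist.

```bash
python3 - <<'E'
from h import *
D=np.load("scene2.npz");P=cloud("scene",D['d']);hsv=cv2.cvtColor(D['p'],cv2.COLOR_RGB2HSV)
m=np.zeros(D['d'].shape,bool);m[150:210,210:245]=1
m&=(hsv[...,2]<70)&(P[...,2]>.09)
for u0,u1 in((212,229),(230,243)):
    k=m.copy();k[:,:u0]=0;k[:,u1:]=0;q=P[k];print(len(q),np.percentile(q[:,2],[0,1,3,10]));s=q[q[:,2]<np.percentile(q[:,2],25)];print(s.min(0),s.max(0))
E
```

```text
683 [0.11322359 0.11640689 0.12065281 0.13428664]
[ 0.40253236 -0.1788474   0.11322359] [ 0.42788366 -0.15800934  0.16050473]
646 [0.09101361 0.11833211 0.12519721 0.13819417]
[ 0.42108689 -0.23519039  0.09101361] [ 0.45899404 -0.15503001  0.16634509]
```

Call:
servo_tool(
  steps=[
    {"x":0,"y":0,"z":-10,"yaw":0},
    {"x":0,"y":0,"z":-20,"yaw":0},
    {"x":2,"y":1,"z":-27,"yaw":0},
    {"x":6,"y":3,"z":-29,"yaw":0},
    {"x":10,"y":4.7,"z":-29,"yaw":0},
    {"x":12,"y":5.6,"z":-29,"yaw":0},
    {"x":14,"y":6.5,"z":-29,"yaw":0},
    {"x":16,"y":7.4,"z":-29,"yaw":0},
    {"x":18,"y":8.3,"z":-29,"yaw":0},
    {"x":20,"y":9.3,"z":-29,"yaw":0},
    {"x":22,"y":10.2,"z":-29,"yaw":0},
    {"x":24,"y":11.1,"z":-29,"yaw":0},
  ],
)

```text
time: 3.18
ee_pos: [0.4481, -0.1746, 0.1047]
tcp_rot: [-180.0, -0.0, 24.9]
wrist_force: [-0.3, -0.4, -0.4]
opening: 0.0299
```

```bash
python3 look.py 3 scene
```

```text
scene disc (array([ 0.52047955, -0.14299199]), np.float64(0.002243212545489202), 103)
scene cen [ 0.51117887 -0.17099932  0.13341715]
scene lid (array([ 0.49896473, -0.15087875,  0.04338405]), np.float64(0.0012501930232123471), 52)
scene lid_f (array([ 0.49860728, -0.14974207]), np.float64(0.0012731817120883357), 52)
scene lidhi (array([ 0.49676819, -0.14737648,  0.04162785]), np.float64(0.002673082899706688), 91)
scene lidhi_f (array([ 0.49676819, -0.14737648,  0.04162785]), np.float64(0.002673082899706688), 91)
scene base (array([ 0.49998521, -0.15187422,  0.04267419]), np.float64(0.004865960286552371), 81)
scene base_f (array([ 0.50128996, -0.1465451 ]), np.float64(0.0050292537212590525), 81)
3.225 [ 0.44827976 -0.174571    0.10470081] [-1.79996681e+02 -2.73931844e-02  2.49469726e+01] [-0.41394981 -0.60901391 -0.14952276] 0.029740980435515513
```

View pics/s3.png

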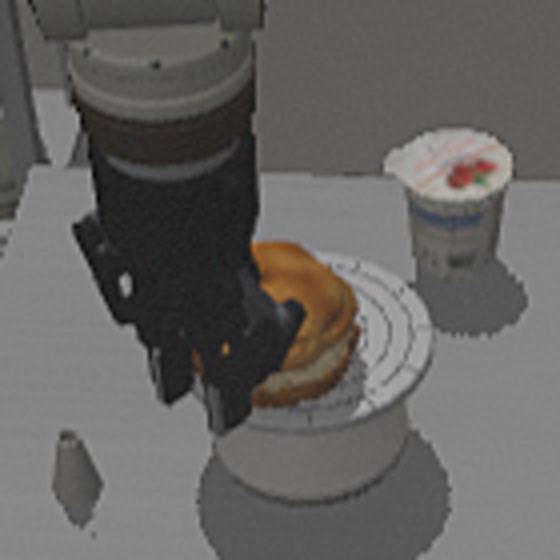

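Call:
servo_tool(
  steps=[
    {"x":2,"y":0.9,"z":0,"yaw":0},
    {"x":4,"y":1.8,"z":0,"yaw":0},
    {"x":6,"y":2.7,"z":0,"yaw":0},
    {"x":8,"y":3.6,"z":0,"yaw":0},
    {"x":10,"y":4.5,"z":0,"yaw":0},
    {"x":12,"y":5.4,"z":0,"yaw":0},
    {"x":14,"y":6.3,"z":0,"yaw":0},
    {"x":16,"y":7.2,"z":0,"yaw":0},
    {"x":17.5,"y":7.9,"z":0,"yaw":0},
    {"x":18.5,"y":8.4,"z":0,"yaw":0},
    {"x":18.5,"y":8.4,"z":0,"yaw":0},
  ],
)

```text
time: 4.6
ee_pos: [0.4669, -0.1661, 0.1047]
tcp_rot: [-180.0, -0.0, 25.0]
wrist_force: [0.1, 0.1, 0.4]
opening: 0.0299
```

Call:
servo_tool(
  steps=[
    {"x":-2,"y":-1,"z":0,"yaw":0},
    {"x":-8,"y":-3.7,"z":0,"yaw":0},
    {"x":-20,"y":-9,"z":0,"yaw":0},
    {"x":-36,"y":-16,"z":0,"yaw":0},
    {"x":-64,"y":-29,"z":20,"yaw":0},
    {"x":-100,"y":-46,"z":40,"yaw":0},
    {"x":-125,"y":-58,"z":50,"yaw":0},
    {"x":-130,"y":-60,"z":50,"yaw":0},
  ],
)

```text
time: 5.6
ee_pos: [0.3355, -0.227, 0.1556]
tcp_rot: [179.9, -0.1, 24.8]
wrist_force: [-0.0, 0.2, 0.4]
opening: 0.0302
```

```bash
python3 look.py 4
```

```text
top disc (array([ 0.52121159, -0.13942567]), np.float64(0.0009179888152382565), 191)
top cen [ 0.51369893 -0.14088712  0.12969909]
top lid (array([ 0.51628183, -0.13845983,  0.04246315]), np.float64(0.001518644215317964), 153)
top lid_f (array([ 0.51710405, -0.13676636]), np.float64(0.0018753213710595734), 153)
top lidhi (array([ 0.51563062, -0.13673724,  0.03596845]), np.float64(0.0028469988220807445), 389)
top lidhi_f (array([ 0.51563062, -0.13673724,  0.03596845]), np.float64(0.0028469988220807445), 389)
top base (array([ 0.51743914, -0.13861267,  0.04465604]), np.float64(0.0012940261675589036), 68)
top base_f (array([ 0.5192432 , -0.13530875]), np.float64(0.0014772375295667116), 68)
scene disc (array([ 0.5211758 , -0.14314003]), np.float64(0.0011361105521085107), 111)
scene cen [ 0.50933055 -0.15578308  0.12979126]
scene lid (array([ 0.51719709, -0.13988914,  0.04341839]), np.float64(0.0017102516327789665), 142)
scene lid_f (array([ 0.51780452, -0.1387489 ]), np.float64(0.0017316261401760578), 142)
scene lidhi (array([ 0.5172826 , -0.13824952,  0.03846118]), np.float64(0.0026507472001795385), 214)
scene lidhi_f (array([ 0.5172826 , -0.13824952,  0.03846118]), np.float64(0.0026507472001795385), 214)
scene base (array([ 0.51642352, -0.14270668,  0.04175804]), np.float64(0.005335668093337523), 127)
scene base_f (array([ 0.52032498, -0.13653372]), np.float64(0.005549119757672766), 127)
5.7 [ 0.33630122 -0.22637778  0.15457346] [ 1.79978690e+02 -5.79894194e-02  2.48647076e+01] [ 0.53842851 -0.65995733 -0.20964827] 0.029970016890223525
```

View pics/s4.png

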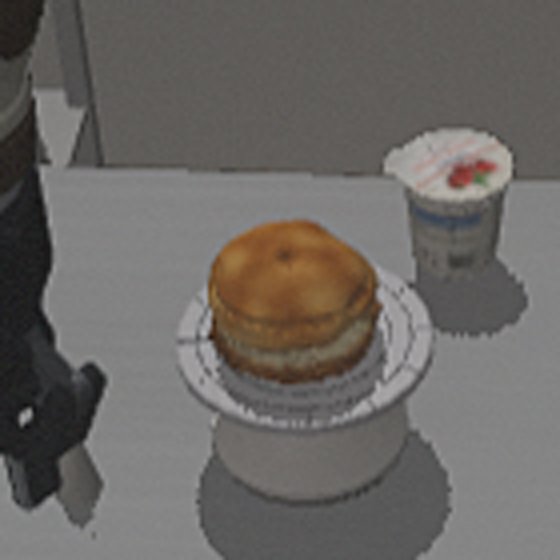

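View pics/t4.png

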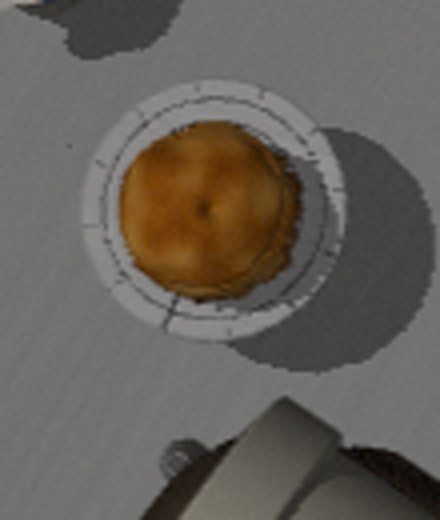

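```bash
cat > fine.py <<'E'
from h import *
import sys
def fine(i,g=np.array([.5213,-.1395])):
  R={}
  for n in("top","scene"):
    D=np.load(f"{n}{i}.npz");p,d=D['p'],D['d'];P=cloud(n,d);z=P[...,2]
    hsv=cv2.cvtColor(p,cv2.COLOR_RGB2HSV);K,Rm,t=cam(n);C=-Rm.T@t
    away=g-C[:2];away/=np.linalg.norm(away);lat=np.array([-away[1],away[0]])
    near=(np.hypot(P[...,0]-g[0],P[...,1]-g[1])<.11)&(d>0)
    def cont(m):
        m=cv2.morphologyEx(m.astype(np.uint8),cv2.MORPH_OPEN,np.ones((3,3)))
        cs,_=cv2.findContours(cv2.resize(m,None,fx=4,fy=4,interpolation=cv2.INTER_NEAREST),cv2.RETR_EXTERNAL,cv2.CHAIN_APPROX_NONE)
        c=max(cs,key=cv2.contourArea)[:,0].astype(float);return (c+.5)/4-.5
    br=hsv[...,1]>90
    # disc, far half only
    c=cont(near&(z>.066));e=ray(n,c,.078)[:,:2];r=e-g
    brd=cv2.dilate((br&near).astype(np.uint8),np.ones((7,7)))
    k=(r@away>(-.01 if n=="top" else 0.005))&(abs(np.hypot(*r.T)-.07)<.008)
    k&=np.array([brd[int(round(v)),int(round(u))]==0 for u,v in c])
    disc=fitr(e[k],.070,g)
    c=cont(near&br&(z>.08))
    def arc(zz,rad,c0,sg,lo):
        for _ in range(4):
            e=ray(n,c,zz)[:,:2];r=e-c0
            k=(sg*(r@away)>lo*rad)&(abs(np.hypot(*r.T)-rad)<.006)
            f=fitr(e[k],rad,c0);c0=f[0]
        return f
    lid=arc(.112,.0440,disc[0],1,.0)
    base=arc(.092,.0478,disc[0],-1,.25)
    for nm,f in(("disc",disc),("lid",lid),("base",base)): print(n,nm,(f[0]*1e3).round(1),round(f[1]*1e3,2),f[2],"rel",((f[0]-disc[0])*1e3).round(1))
if __name__=="__main__":fine(sys.argv[1])
E
python3 fine.py 4; python3 fine.py 0
```

```text
top disc [ 520.6 -140. ] 1.03 558 rel [0. 0.]
top lid [ 516.3 -138.9] 1.01 325 rel [-4.3  1.2]
top base [ 520.  -137.3] 1.38 292 rel [-0.6  2.7]
scene disc [ 521.9 -141.3] 0.72 139 rel [0. 0.]
scene lid [ 519.1 -129.2] 2.36 260 rel [-2.8 12.1]
scene base [ 522.4 -117.5] 2.06 244 rel [ 0.5 23.8]
top disc [ 520.7 -139.8] 0.74 543 rel [0. 0.]
top lid [ 493.2 -153.7] 1.18 324 rel [-27.4 -13.8]
top base [ 497.6 -151.5] 1.67 284 rel [-23.1 -11.7]
scene disc [ 521.8 -140.5] 0.79 167 rel [0. 0.]
scene lid [ 496.6 -144.1] 2.08 238 rel [-25.2  -3.6]
scene base [ 500.8 -132.5] 2.03 255 rel [-21.   8.]
```

Seen against the disc, base and lid are now about (-4, +1.5) mm off. The next step is a small second nudge from the opposite flank, along about -22°.

Call:
servo_tool(
  steps=[
    {"x":8,"y":10,"z":0,"yaw":-6},
    {"x":24,"y":28,"z":0,"yaw":-14},
    {"x":44,"y":48,"z":0,"yaw":-22},
    {"x":64,"y":70,"z":0,"yaw":-30},
    {"x":82,"y":92,"z":0,"yaw":-38},
    {"x":98,"y":108,"z":0,"yaw":-44},
    {"x":107,"y":116,"z":-10,"yaw":-47},
    {"x":109,"y":117,"z":-25,"yaw":-47},
    {"x":109,"y":117,"z":-40,"yaw":-47},
    {"x":109,"y":117,"z":-48,"yaw":-47},
    {"x":109,"y":117,"z":-50,"yaw":-47},
  ],
)

```text
time: 7.08
ee_pos: [0.4323, -0.145, 0.1039]
tcp_rot: [-178.4, 0.0, -19.4]
wrist_force: [-0.4, 0.4, 0.4]
opening: 0.0301
```

```bash
python3 -c "
from workcell import *
o=get_obs();print(o['time'],o['ee_pos'],o['tcp_rot'])"
```

```text
7.075 [ 0.43226316 -0.14499408  0.10390491] [-1.78424718e+02  2.78991944e-02 -1.94011690e+01]
```

Call:
servo_tool(
  steps=[
    {"x":3,"y":12,"z":0,"yaw":-1},
    {"x":8,"y":24,"z":0,"yaw":-2},
    {"x":13,"y":35,"z":0.5,"yaw":-2.6},
    {"x":13.5,"y":36,"z":0.5,"yaw":-2.6},
    {"x":13.5,"y":36,"z":0.5,"yaw":-2.6},
  ],
)

```text
time: 7.7
ee_pos: [0.4346, -0.1405, 0.1045]
tcp_rot: [-177.0, 0.1, -19.6]
wrist_force: [0.4, -0.9, 0.3]
opening: 0.0297
```

```bash
python3 look.py 5 scene
```

```text
scene disc (array([ 0.5289389 , -0.11733326]), np.float64(0.0020501979513987837), 12)
scene cen [ 0.50928254 -0.15581478  0.13009228]
scene lid (array([ 0.51694126, -0.14021028,  0.04322899]), np.float64(0.0016275128311861126), 141)
scene lid_f (array([ 0.51759375, -0.13880549]), np.float64(0.0016743868308848296), 141)
scene lidhi (array([ 0.51725068, -0.13787783,  0.03866494]), np.float64(0.0025922993276458273), 212)
scene lidhi_f (array([ 0.51725068, -0.13787783,  0.03866494]), np.float64(0.0025922993276458273), 212)
scene base (array([ 0.51702539, -0.14169675,  0.04270313]), np.float64(0.005558058541173873), 127)
scene base_f (array([ 0.5199424 , -0.13647847]), np.float64(0.005669775314814585), 127)
7.75 [ 0.43455037 -0.14047121  0.10443352] [-1.77015584e+02  5.61669967e-02 -1.95742194e+01] [ 0.09500739  0.2341429  -0.15452918] 0.029903409580866493
```

View pics/s5.png

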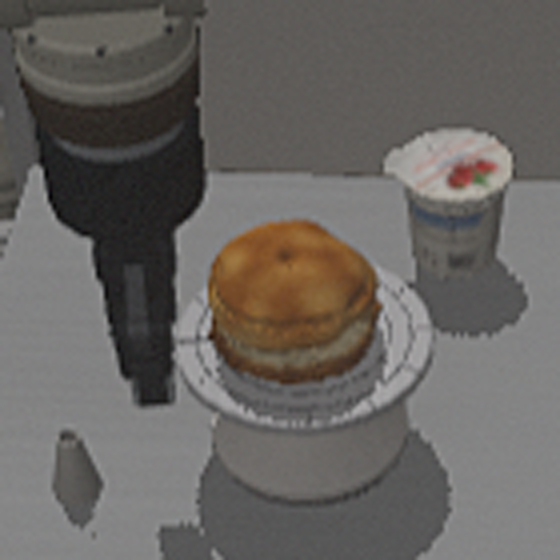

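The tool stopped short, at y of about -0.14 with the roll creeping, so I'm checking the joints.

```bash
python3 -c "
from workcell import *
o=get_obs();print(o['q'],o['qd'],o['joint_efforts'],o['wrist_force'],o['torque'])"
```

```text
[-19.63188083  -8.09117356 -19.20068918  78.94965752   2.98435787
 179.9422603 ] [-0.04381388 -0.00913304 -0.0210211  -0.09766615 -0.01658614  0.15789604] [ 1.05437645e-02 -3.77779233e+01  4.67632413e+01  6.72757829e-03
  1.73857100e-01  6.22048810e-05] [ 0.09500739  0.2341429  -0.15452918] [-0.05254474  0.00386851  0.00398768]
```

Joint 6 is at its 180° limit, since yaw can't go below q1. Yaw -10 is feasible, so I'll nudge along -10° instead.

Call:
servo_tool(
  steps=[
    {"x":-4,"y":2,"z":0.5,"yaw":5},
    {"x":-3,"y":6,"z":0.5,"yaw":9.6},
    {"x":2,"y":11,"z":0.5,"yaw":9.6},
    {"x":6,"y":14.3,"z":0.5,"yaw":9.6},
    {"x":6,"y":14.5,"z":0.5,"yaw":9.6},
  ],
)

```text
time: 8.38
ee_pos: [0.4409, -0.1257, 0.1049]
tcp_rot: [-177.0, 0.1, -10.0]
wrist_force: [-0.4, 0.1, -0.8]
opening: 0.0301
```

```bash
python3 -c "
from workcell import *
o=get_obs();print(o['time'],o['ee_pos'],o['tcp_rot'],o['q'][5])"
```

```text
8.375 [ 0.44087615 -0.12569752  0.10487134] [-1.77013773e+02  6.02956159e-02 -9.99676585e+00] 172.38034904074243
```

Call:
servo_tool(
  steps=[
    {"x":6,"y":-1.3,"z":0,"yaw":0},
    {"x":12,"y":-2.6,"z":0,"yaw":0},
    {"x":15,"y":-3.3,"z":0,"yaw":0},
    {"x":17,"y":-3.7,"z":0,"yaw":0},
    {"x":18.5,"y":-4,"z":0,"yaw":0},
    {"x":20,"y":-4.3,"z":0,"yaw":0},
    {"x":21,"y":-4.6,"z":0,"yaw":0},
    {"x":22,"y":-4.8,"z":0,"yaw":0},
    {"x":23,"y":-5,"z":0,"yaw":0},
    {"x":24,"y":-5.3,"z":0,"yaw":0},
    {"x":24,"y":-5.3,"z":0,"yaw":0},
  ],
)

```text
time: 9.75
ee_pos: [0.4649, -0.131, 0.1049]
tcp_rot: [-177.0, 0.1, -10.0]
wrist_force: [-0.5, -0.5, 0.4]
opening: 0.0301
```

Call:
servo_tool(
  steps=[
    {"x":-2,"y":0,"z":0,"yaw":1},
    {"x":-8,"y":0,"z":0,"yaw":4},
    {"x":-20,"y":0,"z":0,"yaw":10},
    {"x":-36,"y":0,"z":10,"yaw":18},
    {"x":-64,"y":0,"z":25,"yaw":26},
    {"x":-100,"y":-10,"z":40,"yaw":34},
    {"x":-125,"y":-30,"z":50,"yaw":36},
    {"x":-130,"y":-60,"z":50,"yaw":36},
    {"x":-130,"y":-80,"z":50,"yaw":36},
  ],
)

```text
time: 10.88
ee_pos: [0.3345, -0.2121, 0.1553]
tcp_rot: [-177.1, 0.0, 26.0]
wrist_force: [0.3, 0.1, 1.1]
opening: 0.0301
```

```bash
python3 look.py 6|grep -v _f; python3 fine.py 6
```

```text
top disc (array([ 0.52108242, -0.13951632]), np.float64(0.0009845547109220635), 194)
top cen [ 0.5162885  -0.14098257  0.12973698]
top lid (array([ 0.51903726, -0.13828915,  0.04257794]), np.float64(0.0015426869464971384), 159)
top lidhi (array([ 0.51835176, -0.13687924,  0.03598423]), np.float64(0.00289927812458402), 384)
top base (array([ 0.52011496, -0.13853125,  0.04471465]), np.float64(0.001349513516453852), 69)
scene disc (array([ 0.5211481 , -0.14328982]), np.float64(0.0010827967789774164), 110)
scene cen [ 0.51193393 -0.15590865  0.12969393]
scene lid (array([ 0.52010676, -0.13978635,  0.04352438]), np.float64(0.0014602945087690163), 142)
scene lidhi (array([ 0.51997113, -0.1384831 ,  0.03837042]), np.float64(0.0029807374132717755), 212)
scene base (array([ 0.51951713, -0.14250624,  0.04235445]), np.float64(0.003187361051008771), 121)
10.975 [ 0.33474326 -0.21221599  0.15490437] [-1.77043654e+02  5.43893098e-02  2.59253844e+01] [-0.32236313 -0.56550038 -0.2918507 ] 0.030033469035701834
top disc [ 520.4 -140.1] 1.22 574 rel [0. 0.]
top lid [ 519.  -139.1] 0.91 323 rel [-1.4  1. ]
top base [ 522.6 -137.6] 1.49 288 rel [2.2 2.5]
scene disc [ 522.  -141.8] 1.15 146 rel [0. 0.]
scene lid [ 521.7 -129.1] 2.37 258 rel [-0.3 12.6]
scene base [ 522.  -141.8] nan 0 rel [0. 0.]
  ret = _var(a, axis=axis, dtype=dtype, out=out, ddof=ddof,
  arrmean = um.true_divide(arrmean, div, out=arrmean,
  ret = ret.dtype.type(ret / rcount)
```

View pics/s6.png

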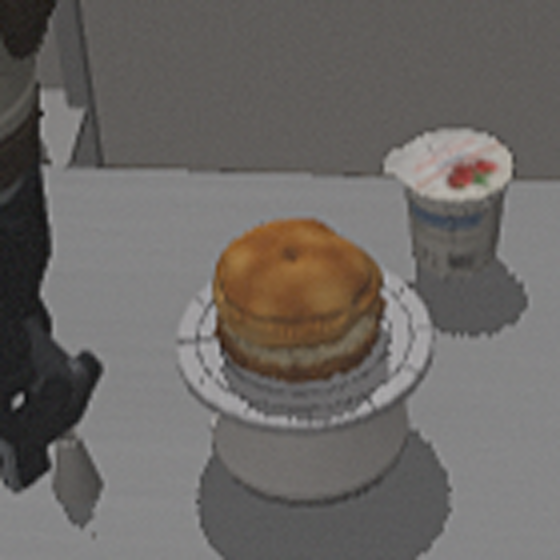

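View pics/t6.png

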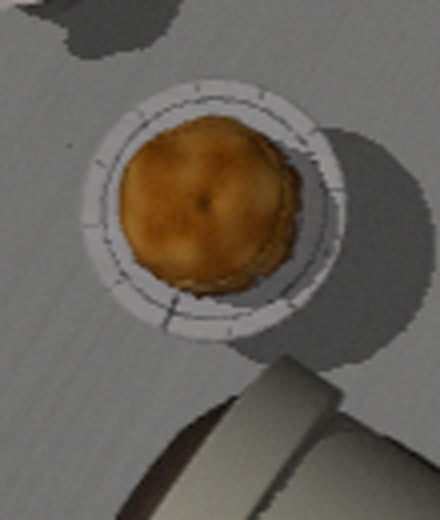

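The bun moved +2.8 mm in x and the residual is about (-1.3, +1.5) mm. One last light tap goes along -49°, with the jaws half-turned (yaw 131) to stay within joint 6's range.

Call:
servo_tool(
  steps=[
    {"x":4,"y":4,"z":0,"yaw":9},
    {"x":14,"y":16,"z":0,"yaw":19},
    {"x":28,"y":31,"z":0,"yaw":29},
    {"x":42,"y":47,"z":0,"yaw":39},
    {"x":56,"y":63,"z":0,"yaw":49},
    {"x":70,"y":79,"z":0,"yaw":59},
    {"x":84,"y":95,"z":0,"yaw":69},
    {"x":98,"y":111,"z":0,"yaw":79},
    {"x":112,"y":127,"z":0,"yaw":89},
    {"x":122,"y":138,"z":0,"yaw":98},
    {"x":127,"y":142,"z":0,"yaw":105},
    {"x":127,"y":142,"z":0,"yaw":105},
  ],
)

```text
time: 12.48
ee_pos: [0.4616, -0.0692, 0.1548]
tcp_rot: [-177.0, 0.0, 131.0]
wrist_force: [0.2, -0.4, -0.1]
opening: 0.03
```

```bash
python3 -c "
from workcell import *
o=get_obs();print(o['time'],o['ee_pos'],o['tcp_rot'],o['q'])"
```

```text
12.475 [ 0.46161563 -0.06924486  0.15478799] [-1.77033085e+02  3.48611817e-02  1.30967184e+02] [ -7.27152569  -5.36255977 -11.17322525  86.14039477  -2.23586505
  41.80027011]
```

Call:
servo_tool(
  steps=[
    {"x":0,"y":0,"z":-15,"yaw":0},
    {"x":0,"y":0,"z":-35,"yaw":0},
    {"x":1,"y":-1,"z":-47,"yaw":0},
    {"x":5,"y":-6,"z":-50,"yaw":0},
    {"x":10,"y":-12,"z":-50,"yaw":0},
    {"x":15,"y":-17.5,"z":-50,"yaw":0},
    {"x":18.5,"y":-21.5,"z":-50,"yaw":0},
    {"x":20.5,"y":-23.8,"z":-50,"yaw":0},
    {"x":22,"y":-25.5,"z":-50,"yaw":0},
    {"x":22.8,"y":-26.5,"z":-50,"yaw":0},
    {"x":23.6,"y":-27.4,"z":-50,"yaw":0},
    {"x":23.6,"y":-27.4,"z":-50,"yaw":0},
  ],
)

```text
time: 13.98
ee_pos: [0.4852, -0.0966, 0.1048]
tcp_rot: [-177.0, 0.0, 131.0]
wrist_force: [0.3, -0.2, -0.5]
opening: 0.0301
```

Call:
servo_tool(
  steps=[
    {"x":-2,"y":2,"z":0,"yaw":0},
    {"x":-8,"y":9,"z":0,"yaw":0},
    {"x":-16,"y":19,"z":0,"yaw":0},
    {"x":-26,"y":28,"z":10,"yaw":-6},
    {"x":-50,"y":28,"z":25,"yaw":-15},
    {"x":-90,"y":10,"z":40,"yaw":-25},
    {"x":-125,"y":-30,"z":50,"yaw":-34},
    {"x":-145,"y":-70,"z":50,"yaw":-42},
    {"x":-150,"y":-100,"z":50,"yaw":-46},
    {"x":-150,"y":-110,"z":50,"yaw":-46},
  ],
)

```text
time: 15.22
ee_pos: [0.3346, -0.2073, 0.1549]
tcp_rot: [-177.1, 0.0, 84.9]
wrist_force: [0.8, 0.5, -0.2]
opening: 0.0298
```

```bash
python3 look.py 7|grep -v _f; python3 fine.py 7 2>&1|grep rel
```

```text
top disc (array([ 0.52148338, -0.1393254 ]), np.float64(0.0013776121050231992), 188)
top cen [ 0.51624299 -0.14089811  0.1297347 ]
top lid (array([ 0.51905459, -0.13819159,  0.04254615]), np.float64(0.0015621745788933891), 162)
top lidhi (array([ 0.51839294, -0.13685184,  0.03602937]), np.float64(0.002791650582233041), 392)
top base (array([ 0.51986882, -0.13929011,  0.0442057 ]), np.float64(0.0013853380225903394), 74)
scene disc (array([ 0.52131973, -0.14277332]), np.float64(0.0016149996537921847), 116)
scene cen [ 0.51188314 -0.15589639  0.1296759 ]
scene lid (array([ 0.51969412, -0.13992808,  0.04320764]), np.float64(0.0015316269682467407), 138)
scene lidhi (array([ 0.52078719, -0.13741211,  0.03916052]), np.float64(0.0027410264663058253), 207)
scene base (array([ 0.51967778, -0.14270792,  0.04212058]), np.float64(0.00396552213567419), 108)
15.325 [ 0.33510831 -0.20660936  0.15472829] [-1.77030469e+02  2.47298945e-02  8.49867050e+01] [-0.45845696  0.33160835  0.3091119 ] 0.029893375893573878
top disc [ 520.7 -139.8] 0.74 543 rel [0. 0.]
top lid [ 519. -139.] 0.87 323 rel [-1.7  0.8]
top base [ 522.5 -137.6] 1.38 286 rel [1.9 2.3]
scene disc [ 522.  -141.1] 0.72 142 rel [0. 0.]
scene lid [ 521.6 -129.1] 2.39 255 rel [-0.4 12. ]
scene base [ 521.3 -141.6] 1.19 189 rel [-0.7 -0.5]
```

View pics/s7.png

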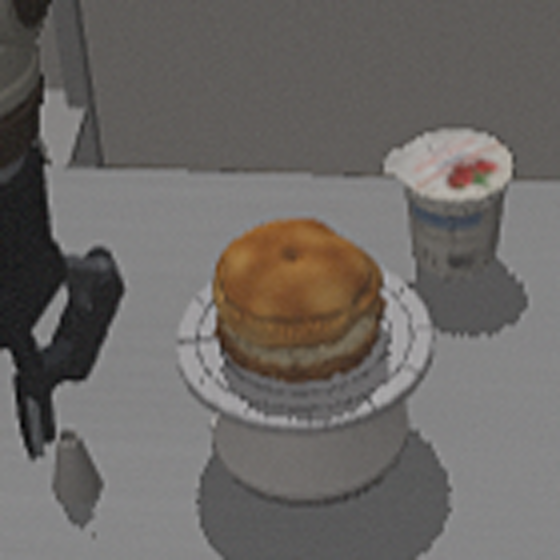

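View pics/t7.png

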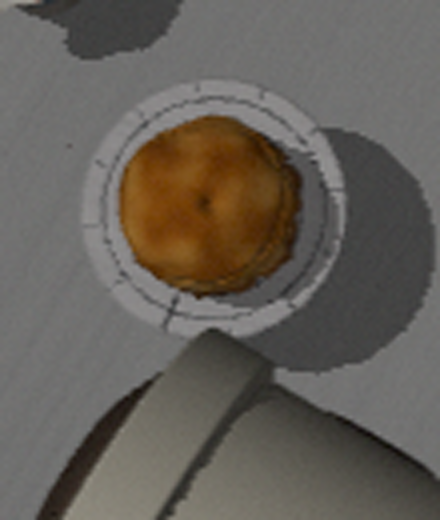

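```bash
python3 - <<'E'
from h import *
print(ray("top",[[215.6,220.4]],.140),ray("scene",[[262.9,162.9]],.140))
# extents
for n in("top","scene"):
    D=np.load(n+"7.npz");P=cloud(n,D['d']);z=P[...,2];hsv=cv2.cvtColor(D['p'],cv2.COLOR_RGB2HSV)
    b=(np.hypot(P[...,0]-.521,P[...,1]+.14)<.06)&(hsv[...,1]>90)&(D['d']>0)&(z<.16)
    for a,c in((.086,.1),(.104,.12)):
        q=P[b&(z>a)&(z<c)];print(n,a,np.percentile(q,[1,99],axis=0)[:,:2].round(4).tolist())
E
```

```text
[[ 0.5154888  -0.14103972  0.14      ]] [[ 0.51729665 -0.14421636  0.14      ]]
top 0.086 [[0.475, -0.1835], [0.5476, -0.1315]]
top 0.104 [[0.4757, -0.1829], [0.5625, -0.0969]]
scene 0.086 [[0.4754, -0.1872], [0.5604, -0.1288]]
scene 0.104 [[0.4762, -0.1854], [0.5541, -0.1276]]
```

That tap barely made contact and moved nothing. The remaining offset is mostly x, about -1.7 mm, so one more small tap straight along +x.

Call:
servo_tool(
  steps=[
    {"x":4,"y":3,"z":0,"yaw":-8},
    {"x":14,"y":10,"z":0,"yaw":-18},
    {"x":28,"y":20,"z":0,"yaw":-28},
    {"x":44,"y":32,"z":0,"yaw":-38},
    {"x":60,"y":44,"z":0,"yaw":-48},
    {"x":76,"y":54,"z":0,"yaw":-58},
    {"x":90,"y":62,"z":0,"yaw":-68},
    {"x":98,"y":66,"z":0,"yaw":-78},
    {"x":98,"y":66,"z":-15,"yaw":-84},
    {"x":98,"y":66,"z":-32,"yaw":-85},
    {"x":98,"y":66,"z":-46,"yaw":-85},
    {"x":98,"y":66,"z":-50,"yaw":-85},
  ],
)

```text
time: 16.82
ee_pos: [0.4325, -0.1401, 0.1035]
tcp_rot: [-177.0, 0.1, 0.1]
wrist_force: [0.1, 0.5, -0.5]
opening: 0.0302
```

```bash
python3 -c "
from workcell import *
o=get_obs();print(o['time'],o['ee_pos'],o['tcp_rot'],o['q'][5])"
```

```text
16.825 [ 0.43253489 -0.14014518  0.10346162] [-1.76995817e+02  1.20957168e-01  9.25885824e-02] 160.31799169318808
```

Call:
servo_tool(
  steps=[
    {"x":6,"y":0,"z":1,"yaw":0},
    {"x":14,"y":0,"z":1,"yaw":0},
    {"x":21,"y":0,"z":1,"yaw":0},
    {"x":26,"y":0,"z":1,"yaw":0},
    {"x":29,"y":0,"z":1,"yaw":0},
    {"x":30.5,"y":0,"z":1,"yaw":0},
    {"x":31.5,"y":0,"z":1,"yaw":0},
    {"x":32.5,"y":0,"z":1,"yaw":0},
    {"x":33.5,"y":0,"z":1,"yaw":0},
    {"x":33.5,"y":0,"z":1,"yaw":0},
  ],
)

```text
time: 18.08
ee_pos: [0.466, -0.1401, 0.1045]
tcp_rot: [-177.0, 0.1, 0.1]
wrist_force: [0.2, -0.0, -0.0]
opening: 0.0304
```

Call:
servo_tool(
  steps=[
    {"x":-2,"y":0,"z":0,"yaw":0},
    {"x":-8,"y":0,"z":0,"yaw":2},
    {"x":-20,"y":0,"z":0,"yaw":6},
    {"x":-36,"y":-2,"z":10,"yaw":12},
    {"x":-64,"y":-10,"z":25,"yaw":16},
    {"x":-100,"y":-25,"z":40,"yaw":20},
    {"x":-125,"y":-45,"z":50,"yaw":25},
    {"x":-130,"y":-65,"z":50,"yaw":25},
    {"x":-130,"y":-75,"z":50,"yaw":25},
  ],
  grip=0,
)

```text
time: 19.2
ee_pos: [0.3357, -0.2159, 0.1547]
tcp_rot: [-177.0, 0.1, 25.0]
wrist_force: [0.1, 0.1, -0.4]
opening: 0.0
```

```bash
python3 look.py 8|grep -v _f; python3 fine.py 8 2>&1|grep rel
```

```text
top disc (array([ 0.52130232, -0.13933729]), np.float64(0.0007181366393305389), 188)
top cen [ 0.5186087  -0.14106894  0.12964842]
top lid (array([ 0.52167089, -0.13851118,  0.04254181]), np.float64(0.0016124916981207428), 154)
top lidhi (array([ 0.52065687, -0.13724384,  0.0358549 ]), np.float64(0.0027385865377392306), 385)
top base (array([ 0.52245178, -0.13910206,  0.04464007]), np.float64(0.0013098002256439582), 71)
scene disc (array([ 0.52140238, -0.14311336]), np.float64(0.0014340882694135126), 113)
scene cen [ 0.51438434 -0.15637147  0.12970008]
scene lid (array([ 0.52244432, -0.14050948,  0.04306104]), np.float64(0.001507234765281445), 145)
scene lidhi (array([ 0.52251559, -0.13857838,  0.03872123]), np.float64(0.0025882939708335474), 205)
scene base (array([ 0.52301032, -0.14173774,  0.04335983]), np.float64(0.0039356103745643), 113)
19.3 [ 0.33610469 -0.21563303  0.15428986] [-1.76988032e+02  1.24295908e-01  2.50185889e+01] [ 1.0189648  -0.13088265  0.37319834] 0.00023735574147839156
top disc [ 520.7 -139.8] 0.74 543 rel [0. 0.]
top lid [ 521.4 -139.2] 0.97 325 rel [0.7 0.6]
top base [ 525.  -137.3] 1.98 321 rel [4.4 2.6]
scene disc [ 521.9 -141.1] 0.71 142 rel [0. 0.]
scene lid [ 524.  -129.7] 2.13 251 rel [ 2.1 11.4]
scene base [ 521.9 -141.1] nan 0 rel [0. 0.]
```

View pics/s8.png

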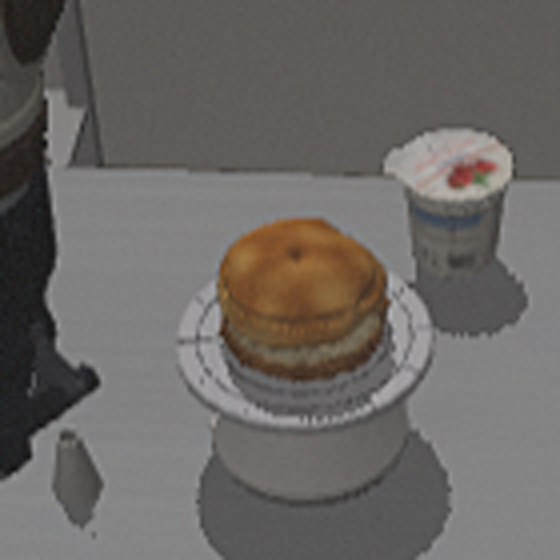

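View pics/t8.png

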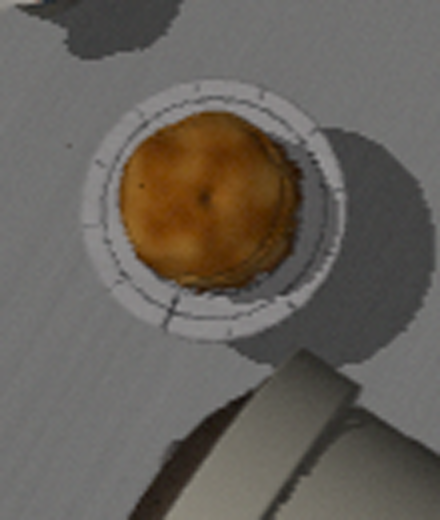

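Base and lid are now within about 1 mm of the axis in both views, and the lid sits squarely. Next I bring the shut fingertips over the rim at about 200°, radius 66 mm, clear of the bun.

Call:
servo_tool(
  steps=[
    {"x":8,"y":3,"z":0,"yaw":-1},
    {"x":28,"y":12,"z":0,"yaw":-2},
    {"x":55,"y":24,"z":0,"yaw":-3},
    {"x":85,"y":37,"z":0,"yaw":-4},
    {"x":110,"y":47,"z":0,"yaw":-5},
    {"x":122,"y":53,"z":-5,"yaw":-5},
    {"x":123,"y":53.3,"z":-20,"yaw":-5},
    {"x":123,"y":53.3,"z":-35,"yaw":-5},
    {"x":123,"y":53.3,"z":-46,"yaw":-5},
    {"x":123,"y":53.3,"z":-49,"yaw":-5},
    {"x":123,"y":53.3,"z":-50,"yaw":-5},
  ],
)

```text
time: 20.68
ee_pos: [0.4589, -0.1625, 0.1044]
tcp_rot: [-177.0, 0.1, 20.0]
wrist_force: [0.1, -0.6, 0.1]
opening: 0.0001
```

```bash
python3 look.py 9 scene|tail -1
```

```text
20.725 [ 0.45907452 -0.16255775  0.10452045] [-1.77005240e+02  1.05714211e-01  1.99951874e+01] [-0.1462816  -0.82620729 -0.060938  ] -5.459009490022428e-05
```

View pics/s9.png

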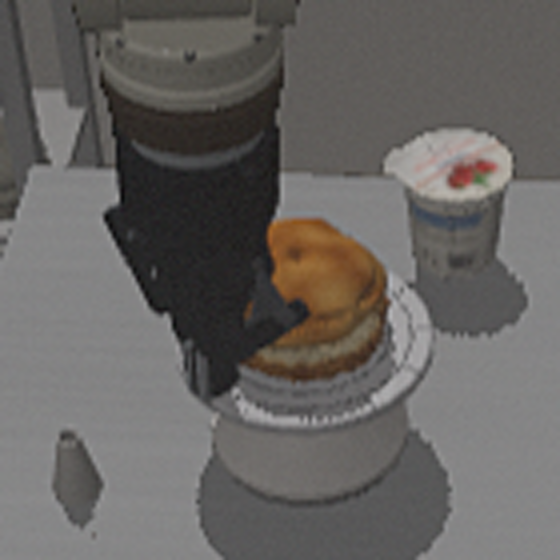

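Call:
servo_tool(
  steps=[
    {"x":0,"y":0,"z":-1,"yaw":0},
    {"x":0,"y":0,"z":-2,"yaw":0},
    {"x":0,"y":0,"z":-3,"yaw":0},
    {"x":0,"y":0,"z":-3.5,"yaw":0},
  ],
)

```text
time: 21.22
ee_pos: [0.4591, -0.1625, 0.101]
tcp_rot: [-177.0, 0.1, 20.0]
wrist_force: [0.4, 0.1, 0.4]
opening: 0.0003
```

Call:
servo_tool(
  steps=[
    {"x":0,"y":0,"z":-0.5,"yaw":0},
    {"x":0,"y":0,"z":-1,"yaw":0},
    {"x":0,"y":0,"z":-1,"yaw":0},
  ],
)

```text
time: 21.6
ee_pos: [0.4591, -0.1626, 0.1002]
tcp_rot: [-177.0, 0.1, 20.0]
wrist_force: [-0.6, 0.1, 2.8]
opening: -0.0
```

Contact is felt at about 3 N. I'll press a touch harder and sweep the rim anticlockwise.

Call:
servo_tool(
  steps=[
    {"x":1.3,"y":-3.2,"z":-0.5,"yaw":3},
    {"x":3.2,"y":-7.4,"z":-0.5,"yaw":7},
    {"x":5.5,"y":-11.4,"z":-0.5,"yaw":11},
    {"x":8,"y":-15.3,"z":-0.5,"yaw":15},
    {"x":10.7,"y":-19,"z":-0.5,"yaw":19},
    {"x":13.8,"y":-22.4,"z":-0.5,"yaw":23},
    {"x":17,"y":-25.7,"z":-0.5,"yaw":27},
    {"x":20.5,"y":-28.7,"z":-0.5,"yaw":31},
    {"x":24.2,"y":-31.5,"z":-0.5,"yaw":35},
    {"x":28,"y":-34,"z":-0.5,"yaw":39},
    {"x":32.1,"y":-36.2,"z":-0.5,"yaw":43},
    {"x":35.2,"y":-37.7,"z":-0.5,"yaw":46},
  ],
)

```text
time: 23.1
ee_pos: [0.4947, -0.2004, 0.1002]
tcp_rot: [-177.1, 0.1, 66.1]
wrist_force: [-0.8, 0.4, 4.8]
opening: -0.0001
```

```bash
python3 look.py 10 |grep -v _f
```

```text
top disc (array([ 0.52379835, -0.13731626]), np.float64(0.00653461516270721), 33)
top cen [ 0.47927107 -0.2352238   0.285103  ]
scene disc (array([ 0.5217282 , -0.14237085]), np.float64(0.004290021278777745), 128)
scene cen [ 0.50560406 -0.18006587  0.13820787]
scene lid (array([ 0.51914878, -0.14980229,  0.03320241]), np.float64(0.0009425652689271809), 14)
23.2 [ 0.49487958 -0.20042766  0.10019593] [-1.77080893e+02  8.88363643e-02  6.60364000e+01] [ 1.36015878 -0.12419522  4.613365  ] -2.9742941917704055e-05
```

View pics/s10.png

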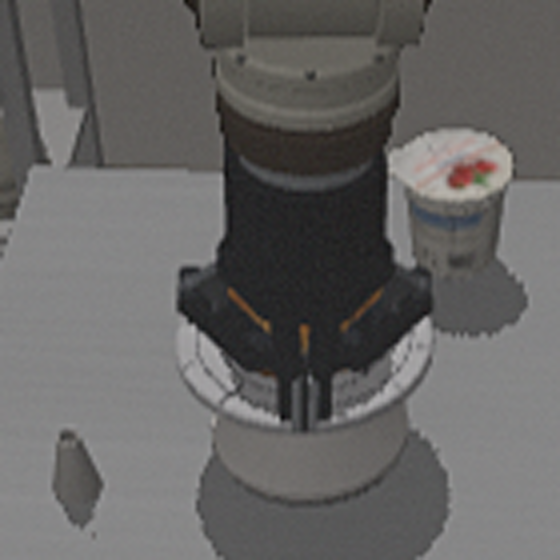

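View pics/t10.png

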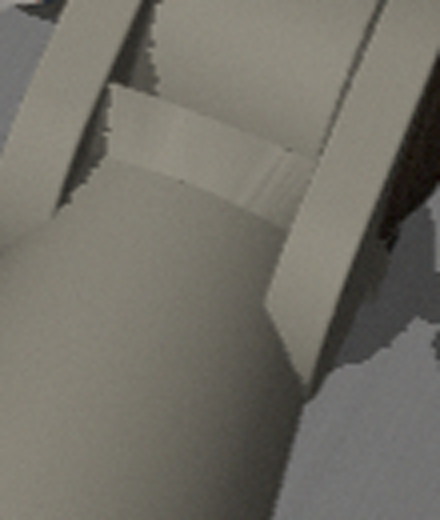

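The long zero mark has moved from scene crop (185,340) to (228,390), so the disc follows the finger and the bun is still clear. On to the second half.

Call:
servo_tool(
  steps=[
    {"x":3.2,"y":-1.3,"z":-0.4,"yaw":3},
    {"x":7.5,"y":-2.8,"z":-0.4,"yaw":7},
    {"x":12,"y":-4,"z":-0.4,"yaw":11},
    {"x":16.5,"y":-4.9,"z":-0.4,"yaw":15},
    {"x":21.1,"y":-5.5,"z":-0.4,"yaw":19},
    {"x":25.7,"y":-5.7,"z":-0.4,"yaw":23},
    {"x":30.3,"y":-5.6,"z":-0.4,"yaw":27},
    {"x":34.9,"y":-5.2,"z":-0.4,"yaw":31},
    {"x":39.4,"y":-4.5,"z":-0.4,"yaw":35},
    {"x":43.9,"y":-3.5,"z":-0.4,"yaw":39},
    {"x":48.3,"y":-2.1,"z":-0.4,"yaw":43},
    {"x":50.5,"y":-1.3,"z":-0.4,"yaw":45},
  ],
)

```text
time: 24.7
ee_pos: [0.5453, -0.2012, 0.1002]
tcp_rot: [-177.1, 0.1, 111.1]
wrist_force: [-1.5, 2.5, 5.4]
opening: 0.0
```

Call:
servo_tool(
  steps=[
    {"x":0,"y":0,"z":1,"yaw":0},
    {"x":0,"y":0,"z":6,"yaw":0},
    {"x":2,"y":-6,"z":16,"yaw":0},
    {"x":0,"y":-25,"z":30,"yaw":0},
    {"x":-20,"y":-60,"z":50,"yaw":-6},
    {"x":-60,"y":-100,"z":70,"yaw":-14},
    {"x":-105,"y":-135,"z":80,"yaw":-22},
    {"x":-150,"y":-160,"z":80,"yaw":-30},
    {"x":-190,"y":-175,"z":80,"yaw":-34},
    {"x":-215,"y":-185,"z":80,"yaw":-34},
    {"x":-225,"y":-190,"z":80,"yaw":-34},
  ],
)

```text
time: 26.08
ee_pos: [0.3188, -0.3926, 0.1813]
tcp_rot: [-177.2, 0.1, 76.9]
wrist_force: [0.7, -0.1, -1.0]
opening: 0.0001
```

```bash
python3 look.py 11 |grep -v _f;python3 fine.py 11 2>&1|grep rel
```

```text
top disc (array([ 0.52113102, -0.1393088 ]), np.float64(0.0006633316097902671), 187)
top cen [ 0.5184894  -0.14086671  0.12955207]
top lid (array([ 0.52079152, -0.13911922,  0.04273055]), np.float64(0.001418190318584417), 164)
top lidhi (array([ 0.51980666, -0.14022584,  0.03593875]), np.float64(0.0030665039322034064), 398)
top base (array([ 0.52363101, -0.13721895,  0.04574162]), np.float64(0.0008519857383067318), 26)
scene disc (array([ 0.52111343, -0.14318157]), np.float64(0.0009880494140405657), 109)
scene cen [ 0.51419231 -0.15843304  0.12942591]
scene lid (array([ 0.5213127 , -0.14100038,  0.04285549]), np.float64(0.0013342481539625924), 166)
scene lidhi (array([ 0.51982649, -0.14187212,  0.03768285]), np.float64(0.0023667242964171826), 207)
scene base (array([ 0.52425499, -0.13877504,  0.04358462]), np.float64(0.0028053309210224575), 143)
26.175 [ 0.31969603 -0.39216346  0.18085188] [-1.77140225e+02  8.71351164e-02  7.69730903e+01] [-0.74641189 -0.11829995  0.31507669] 5.541090527027225e-05
top disc [ 520.5 -139.8] 0.77 543 rel [0. 0.]
top lid [ 521.9 -138.9] 1.21 328 rel [1.4 0.9]
top base [ 524.5 -135. ] 1.5 286 rel [4.  4.8]
scene disc [ 521.9 -141.1] 0.71 142 rel [0. 0.]
scene lid [ 524.6 -133.4] 2.06 255 rel [2.7 7.7]
scene base [ 523.4 -141.4] 2.15 166 rel [ 1.5 -0.3]
```

View pics/s11.png

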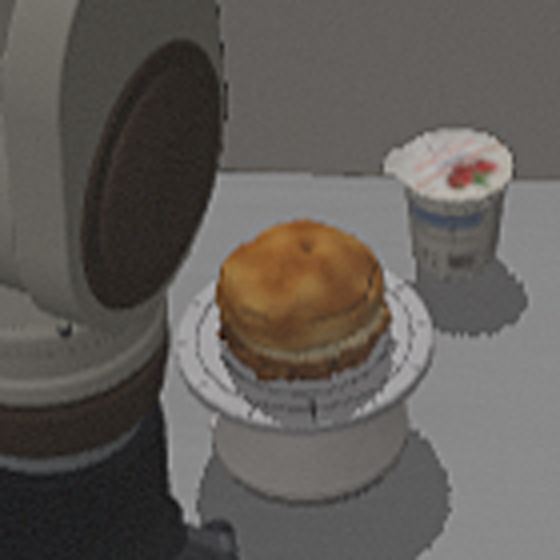

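View pics/t11.png

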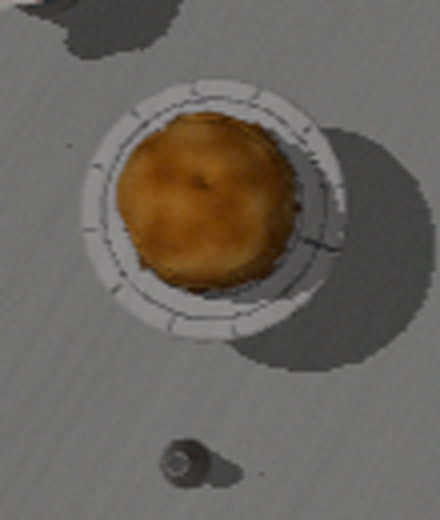

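The zero mark turned about 94° anticlockwise, from top crop (172,312) to (322,245). The lid still fits within 1 mm of the axis, and nothing is touching. Handing in.

```bash
python3 -c "
from workcell import *
print(job_done())"
```

```text
the job is handed in; nothing more can be done
None
```

I centred the bun on the disc with light fingertip nudges low on the base, then turned the disc about a quarter turn and handed the job in at about 26 s.

- **Nudges:** The bun started about 29 mm off centre. I used one long slow push in two moves, then three small taps, with the gripper slightly open so both fingertips cradled the base. One of the taps moved nothing.
- **Before turning:** Both cameras put base and lid within about 1–2 mm of the axis, with the lid on squarely.
- **Turn:** I pressed the shut fingertips on the rim with about 5 N and swept anticlockwise. The zero mark moved about 94° in the top view.
- **After turning:** The lid fits within about 0.5 mm of the axis. The base fit disagrees, reading about 2–3 mm off. I trust it less, because few points were visible and the crust is uneven; the base still shows evenly round the lid in the picture.
- **Hitch:** On one approach joint 6 reached the end of its range, which left the tool tilted by 3° for the rest of the job. Wrist force stayed at a few newtons whenever I read it.
- **Bystanders:** The nozzle and tub look unmoved in the last pictures. I did not measure the shaker or cutter again at the end, but the arm did not go low near them.

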